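# Feed a vial carrier through the chute flap

## Task

Push the carrier with the blue-capped vials along its lane and in through the orange gravity flap of the sample chute, with closed fingertips behind it, until it slides away down the chute; then draw the fingers back so that the flap hangs shut behind it. Only slide the carrier along, never lift it, and leave the carrier with the white-capped vials, its flap and everything else on the bench alone.

Things in the scene. Friction and masses are not known exactly. Their poses are not given: they have to be found in the camera images.
- intake: White twin-lane sample chute, fixed. Origin: bench level, mid-width, in the shut flaps' plane; x points inwards along the lanes (to the right and away, seen by the robot), y to the left lane (left as one looks into the mouths: the farther one). 140 mm wide, x -120 to +111 mm. Lane floor at z 70 mm, lane centre lines at y +32 and -32 mm. Clear cover over x 0 to +111, its top at z 138 mm.
- mouth_left (a point): Centre of the left mouth's sill: on the lane floor, in the plane of the shut flap; axes as the chute's. The level lane is 58 mm wide between rails 6 mm thick and 14 mm high; its near end, 120 mm before the mouth, is open. From the sill inwards the floor is a slippery chute, 38 degrees downhill, 100 mm long to an end stop. The mouth is 58 mm wide and high.
- mouth_right (a point): The same point of the right lane.
- lintel (a point): Middle of the lower front edge of the 6 mm thick lintel over both mouths, 59 mm above the lane floor and 3 mm before the flap plane; its top is 68 mm above the lane floor. Fingers that point straight down behind the carrier can push up to here; they need not go in under it.
- flap_left (a joint): Orange gravity flap of the left mouth, 54 mm wide, 53 mm long, 3 mm thick, hinged at its top, 56 mm above the lane floor; 25 g, no spring. 0 = shut (hangs plumb, 3 mm over the floor); grows as its lower edge swings inwards, up to 1.45 rad; never swings outwards. A carrier pushed against it lifts it; it rides on the vial caps and falls shut when nothing is under it.
- flap_right (a joint): The same flap for the right mouth.
- blue_carrier: Grey block, 60 mm long (its x, along the lane), 52 wide, 26 tall, with six fixed vials with blue caps that rise to 43 mm; 0.12 kg. Origin: centre of its underside. Loose in either lane, its front 10 to 40 mm short of the flap at the start. Pushed till about half its length is past the flap plane it tips onto the chute and slides down by itself; at rest on the end stop its origin is 55 mm past the flap plane.
- white_carrier: Grey block, 60 mm long (its x, along the lane), 52 wide, 26 tall, with six fixed vials with white caps that rise to 43 mm; 0.12 kg. Origin: centre of its underside. Loose in the other lane, the one that the blue one is not in. To be left alone.
- bottle_red_1: Small bottle with a red cap, 37 mm across, 72 mm tall, standing beyond the left lane. Origin: centre of its underside. Bystander.
- beaker: Small clear beaker, 45 mm across, 52 mm tall, standing to the right of the chute. Origin: centre of its underside. Bystander.
- bottle_clear_2: Clear bottle with a blue cap, 56 mm across, 102 mm tall, standing to the left. Origin: centre of its underside. Bystander.
- timer: White bench timer, 46 x 68 x 52 mm, standing to the right. Origin: centre of its underside. Bystander.
- marker: Marker pen lying on the bench to the left, 14 x 130 x 14 mm (along its y). Origin: centre of its underside. Bystander.

How it is judged:
On the way:
1. the blue-capped carrier is part of the way in and holds its flap open (x of blue_carrier in the frame of intake above -0.015 m and value of joint any of flap_left, flap_right above 0.5 rad), for 0.05 s.
At the end, for the whole second after the job is handed in: The blue-capped carrier rests down in the chute behind its flap (origin 42 to 75 mm past the flap plane and below z 45 mm in the chute's frame), both flaps hang shut (under 0.07 rad), the white-capped carrier is within 15 mm of its start and the bystanders within 30 mm of theirs (x of blue_carrier in the frame of intake between 0.042 and 0.075 m and z of blue_carrier in the frame of intake below 0.045 m and linear speed of blue_carrier below 0.01 m/s and value of joint each of flap_left, flap_right below 0.07 rad and distance of white_carrier from where it was at the start of the episode below 0.015 m and distance of each of bottle_red_1, beaker, bottle_clear_2, timer, marker from where it was at the start of the episode below 0.03 m); the robot touches nothing.
It fails at once if the blue-capped carrier is lifted off its lane, or tips other than down the chute (z of blue_carrier in the frame of intake above 0.083 m or angle between blue_carrier's own z axis and vertical above 1 rad or (x of blue_carrier in the frame of intake below -0.03 m and angle between blue_carrier's own z axis and vertical above 0.35 rad)).
It fails at once if the white-capped carrier is moved, lifted or tipped (distance of white_carrier from where it was at the start of the episode above 0.015 m or angle between white_carrier's own z axis and vertical above 0.3 rad).
It fails at once if the other lane's flap is opened ((y of blue_carrier in the frame of intake above 0 m and value of joint flap_right above 0.25 rad) or (y of blue_carrier in the frame of intake below 0 m and value of joint flap_left above 0.25 rad)).
It fails at once if a bystander is disturbed (distance of any of bottle_red_1, beaker, bottle_clear_2, timer, marker from where it was at the start of the episode above 0.03 m or angle between any of bottle_red_1, beaker, bottle_clear_2, timer's own z axis and vertical above 0.5 rad).
It also fails if it takes over 40 s, if anything falls off the work surface, if the arm or the gripper's body presses on something with over 40 N, if the wrist force passes 120 N, or if a joint passes its speed limit or range.

## Robot

A 6-joint arm with a two-finger parallel gripper is mounted at the origin on a cart in front of the work surface, level with it; the furniture and walls round the work are solid. World frame = base frame: x ahead of the robot, y to its left, z up, the work surface at z = 0. Lengths are in m, angles in rad, forces in N, time in s.
With the tool pointing down it reaches from about 0.325 to 0.9 m from the base axis. Payload 6.1 kg.
Tool frame: the origin (TCP) lies at the very end of the fingers, on their centre line; the grasp point (between the pads) lies 19 mm behind it (grip_depth is the distance from the TCP to the grasp point, in m); y points along the fingers, x is the direction in which the jaws open and shut, and the axes are right-handed (so a half turn about y gives the same grasp; the last joint's range is limited). The gripper opens to 87 mm and grips with 3 to 60 N. Pads are 19 mm wide; open, the fingers measure 117 mm over their backs; the gripper's body (75 mm by 190 mm) begins 51 mm behind the grasp point.
Start: joints at [1.047, 0.22, 1.526, -0, 1.395, -0.126], TCP at [0.242, 0.576, 0.223] pointing down, gripper open.
Joint ranges: [-2.98, 2.98], [-0.91, 2.08], [0.09, 2.57], [-1.24, 4.39], [0.2, 2.65], [-2.68, 2.68]. Speed limits (rad/s): [2.57, 2.57, 3.01, 3.14, 3.14, 3.14].

## Interface

Orientations are given as [roll, pitch, yaw] about the fixed x, y, z axes, in that order (R = Rz(yaw) Ry(pitch) Rx(roll)).
In Python, from cell import sense, capture, hand_in, search_frame, masks_of, place_of, grip_depth gives the robot as it stands. The module is installed in compiled form; this text tells all that it offers.
- The arm moves only by the tool arm_command, never from a script. Its argument "series" is a list of rows, each an object of numbers: "jaw": the finger opening in m, from 0 to 0.087; "dx", "dy", "dz": the shift along the world's x, y, z in m; "yaw": the turn about the world's z in degrees. In form: [{"jaw": .., "dx": .., "dy": .., "dz": .., "yaw": ..}, ...]. A call has 1 to 12 rows; each row is the pose to reach, as a shift and turn from the pose commanded when the call began; what a row does not reach only later rows make up. A row lasts 1/8 s, in which the tool goes at most 62.5 mm and 10.7 degrees, less where a joint would pass 70% of its speed; a pose out of reach is approached as far as the arm can. A call with a gripper value outside its range is refused whole. The fingers move at their own pace and stop on an object; "squeeze" is the grip in N (left out, the last holds). Time passes only in rows, so rows that repeat a pose let the fingers close. It gives the time, the measured TCP pose, the force and the opening at its end, in the units of the state.
- sense(): the state, without advancing time (a new reading comes with each control period).
- capture(name): name is "side" or "top"; returns a dict with "img" (480x640x3 uint8, red, green, blue), "camera_matrix" (3x3 intrinsics, pixels), "world_from_camera" (4x4, takes a point from camera to world coordinates). Camera axes: x right, y up, looking along -z (the intrinsics and any distortion apply to the point x, -y, -z); pixel columns grow to the right and rows downward; lengths in m; the calibration is good to about 2 mm. A picture is of the moment at which its call begins. There is no depth.
- hand_in(): hands the job in, once; it reports no verdict.
Trained networks look in the newest picture that a camera, given by its name, has taken for a name from the list of things; names that differ only in an ending like _2 or _b are one class to them, and where a whole thing is asked for, a point or a joint stands for the part that bears it (a point fixed in the world has none). Each returns a list of dicts, best first, with "conf" (0 to 1); they miss things now and then, are a little off and sometimes report something else, mostly with a low value. They report only what shows in the picture. A call takes as long as a camera call.
- search_frame(camera, label): "position" ([row, column] in pixels, amid what is visible of it).
- masks_of(camera, label): "region" (480x640 bool, what is visible of it) and "position" ([row, column] in pixels, amid what is visible of it).
- place_of(camera, label): "position" ([row, column] in pixels: a listed point, or the origin of a listed thing).
The state is a dict: "clock": time; "joint_pos": joint angles; "joint_velocities": joint speeds; "tau": joint torques, N m; "tool_pos": TCP position; "orientation": TCP orientation; "ft_force": force on the tool from outside, world axes, zero at the start; "ft_torque": the same for the moment, N m; "width": finger opening in m.
Only numpy, scipy, OpenCV 4.12 (cv2) and the standard library are available. Lean on these libraries where they do the work, as an engineer would, in place of code of your own. Each camera call takes 0.05 s, during which the arm holds its last target. There are 200 camera calls.

## Working session

There is one attempt and no reset: what is moved stays moved. The work goes in short steps, Python scripts to look and compute and a tool call to move; the robot and the scene stay as the last step left them, time stands still between calls to the robot, and variables do not carry over. Pictures are saved under pics/ and viewed, about 8 in all and at most 12, crops included, and the job is handed in when it is done.

Besides the shell and the picture viewer there is one more tool, called after "Call:" as a command line: name --argument value ..., lists and objects as JSON in quotes. arm_command: Moves the arm, as the interface text tells. Its arguments: {"type":"object","properties":{"series":{"type":"array"},"squeeze":{"type":"number"}},"required":["series"]}

```bash
mkdir -p pics
cat > h.py <<'E'
import numpy as np, cv2
from cell import *
def ray(c,p):
    K=np.array(c["camera_matrix"],float);T=np.array(c["world_from_camera"],float)
    d=np.array([(p[1]-K[0,2])/K[0,0],-(p[0]-K[1,2])/K[1,1],-1.])
    return T[:3,3],T[:3,:3]@d
def at_z(c,p,z):
    o,d=ray(c,p);return o+d*(z-o[2])/d[2]
def tri(rs):
    A=0;b=0
    for o,d in rs:
        d=d/np.linalg.norm(d);P=np.eye(3)-np.outer(d,d);A=A+P;b=b+P@o
    return np.linalg.solve(A,b)
def save(n,im): cv2.imwrite("pics/"+n,cv2.cvtColor(im,cv2.COLOR_RGB2BGR))
E
python3 - <<'E'
from h import *
s=sense();print({k:np.round(s[k],3) for k in("clock","tool_pos","orientation","width")},grip_depth)
C={n:capture(n) for n in("side","top")}
for n in C: save(n+"0.png",C[n]["img"]);print(n,np.round(C[n]["world_from_camera"],3).tolist())
for l,z in (("intake",0),("mouth_left",.07),("mouth_right",.07),("lintel",.129),("blue_carrier",.07),("white_carrier",.07)):
    r={}
    for n in C:
        q=place_of(n,l)
        for x in q[:2]: print(l,n,np.round(x["position"],1),round(x["conf"],2),np.round(at_z(C[n],x["position"],z),4))
        if q:r[n]=ray(C[n],q[0]["position"])
    if len(r)==2:print("  tri",np.round(tri(r.values()),4))
E
```

```text
{'clock': np.float64(0.0), 'tool_pos': array([0.242, 0.576, 0.221]), 'orientation': array([-1.571,  0.002,  1.173]), 'width': np.float64(0.087)} 0.0187
side [[-0.91, 0.191, -0.369, 0.034], [-0.415, -0.362, 0.835, 1.294], [0.026, 0.912, 0.408, 0.634], [0.0, 0.0, 0.0, 1.0]]
top [[0.001, 0.998, -0.063, 0.421], [-1.0, 0.0, -0.002, 0.239], [-0.002, 0.063, 0.998, 1.187], [0.0, 0.0, 0.0, 1.0]]
intake side [289.4 331.9] 0.62 [0.4891 0.1959 0.    ]
intake top [254.8 338.5] 0.91 [0.4794 0.1867 0.    ]
  tri [ 0.4853  0.1888 -0.003 ]
mouth_left side [266.5 322.9] 0.81 [0.5029 0.2228 0.07  ]
mouth_left side [273.2 330.1] 0.29 [0.4737 0.2472 0.07  ]
mouth_left top [240.4 333.6] 0.93 [0.5069 0.2003 0.07  ]
  tri [0.51   0.2007 0.0587]
mouth_right top [265.2 348.6] 0.88 [0.4537 0.1683 0.07  ]
mouth_right top [278.8 327.9] 0.62 [0.4246 0.2126 0.07  ]
lintel side [242.7 339.6] 0.76 [0.4717 0.202  0.129 ]
lintel side [272.8 331.3] 0.33 [0.4262 0.3539 0.129 ]
lintel top [252.1 343.2] 0.64 [0.4785 0.1829 0.129 ]
  tri [0.4793 0.1825 0.12  ]
blue_carrier side [273.2 327.1] 0.95 [0.4798 0.2504 0.07  ]
blue_carrier top [260.7 309.3] 0.56 [0.4633 0.2524 0.07  ]
  tri [0.4699 0.2551 0.0737]
white_carrier top [279.9 329.6] 0.73 [0.4222 0.209  0.07  ]
white_carrier top [238.3 333.3] 0.16 [0.5115 0.2009 0.07  ]
```

Run:
```python
import cv2
t=cv2.imread("pics/top0.png");s=cv2.imread("pics/side0.png")
cv2.imwrite("pics/t1.png",cv2.resize(t[190:350,230:430],None,fx=4,fy=4)[:600])
```

```text
(no output)
```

View pics/side0.png

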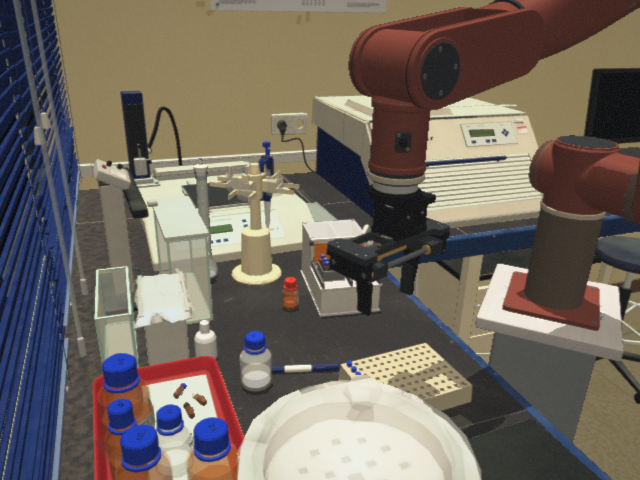

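View pics/t1.png

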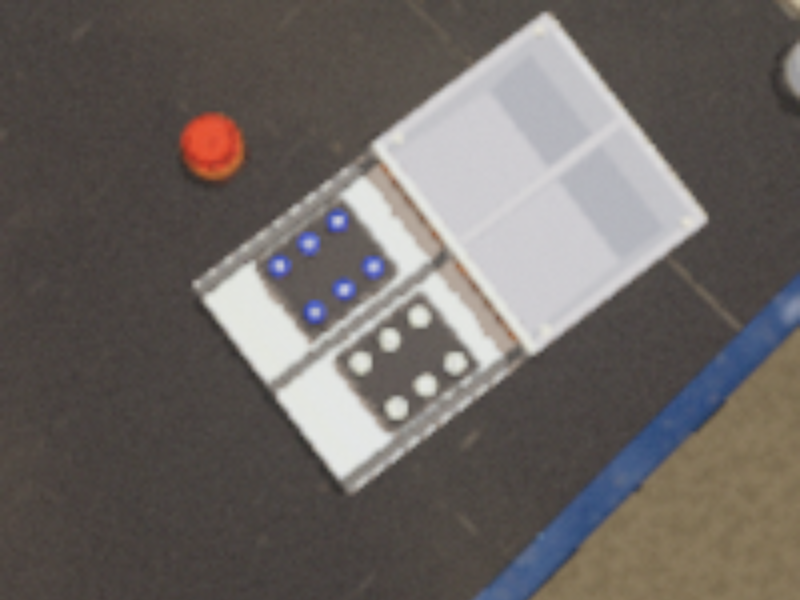

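View pics/top0.png

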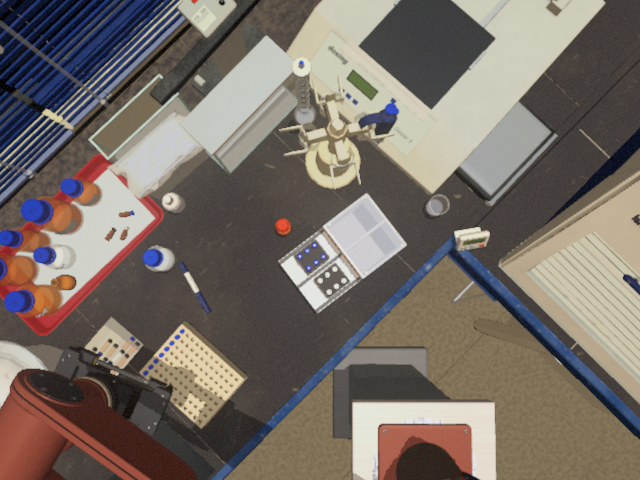

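The top view shows the blue-capped carrier in the left (farther) lane at about row 256, column 312. The white-capped one is in the right lane at about row 280, column 331, and both flaps look shut. The side view has the gripper in front of the chute. Next I compute the chute frame from the corners and caps.

Run:
```python
from h import *
c=capture("top")
P=lambda x,y,z:at_z(c,(190+y/4-.4,230+x/4-.4),z)
nl,nr=P(198,288,.084),P(350,490,.084)
cv=[P(375,148,.138),P(548,13,.138),P(705,215,.138),P(530,352,.138)]
caps=[P(x,y,.113) for x,y in((338,220),(310,243),(280,266),(374,266),(345,289),(316,312))]
wc=[P(x,y,.113) for x,y in((420,316),(390,339),(361,362),(456,362),(427,384),(397,407))]
ang=lambda d:np.degrees(np.arctan2(d[1],d[0]))
print("yaws",ang(cv[1]-cv[0]),ang(cv[2]-cv[3]),ang(nl-nr)-90,ang(cv[0]-cv[3])-90,ang(caps[0]-caps[2]),ang(caps[3]-caps[5]))
print("lens",np.linalg.norm(nl-nr),[np.linalg.norm(cv[i]-cv[i-1]) for i in range(4)])
y=np.radians(np.mean([ang(cv[1]-cv[0]),ang(cv[2]-cv[3]),ang(nl-nr)-90,ang(cv[0]-cv[3])-90]))
u=np.array([np.cos(y),np.sin(y)]);v=np.array([-u[1],u[0]])
near=(nl+nr)[:2]/2; o1=near+.12*u; o2=np.mean(cv,0)[:2]-.0555*u
print("origin",o1,o2,"yaw",np.degrees(y))
o=(o1+o2)/2
for m in(np.mean(caps,0)[:2],np.mean(wc,0)[:2]): print("carrier",m,(m-o)@u,(m-o)@v)
for n in (-.11,): print("start",o+n*u+.032*v)
```

```text
yaws -51.904626886401935 -52.0739811752718 -52.857709473952625 -52.91015343873535 -51.48727460940406 -51.546953127518854
lens 0.1332065868793195 [np.float64(0.12891021009165962), np.float64(0.11150761193120293), np.float64(0.12923136723769676), np.float64(0.11221883632665898)]
origin [0.48087751 0.18081425] [0.47881536 0.18437204] yaw -52.43661774359042
carrier [0.47114214 0.24761319] -0.05684652335643794 0.03273902289251582
carrier [0.42195927 0.2057774 ] -0.0536679357473409 -0.03175194070237073
start [0.43815192 0.28929632]
```

Call:
arm_command --series '[{"jaw": 0, "dx": 0.02, "dy": -0.03, "dz": 0, "yaw": -3}, {"jaw": 0, "dx": 0.045, "dy": -0.066, "dz": 0, "yaw": -8}, {"jaw": 0, "dx": 0.07, "dy": -0.103, "dz": 0, "yaw": -13}, {"jaw": 0, "dx": 0.095, "dy": -0.14, "dz": 0, "yaw": -17}, {"jaw": 0, "dx": 0.12, "dy": -0.177, "dz": 0, "yaw": -20}, {"jaw": 0, "dx": 0.145, "dy": -0.214, "dz": 0, "yaw": -24}, {"jaw": 0, "dx": 0.17, "dy": -0.25, "dz": 0, "yaw": -27}, {"jaw": 0, "dx": 0.185, "dy": -0.273, "dz": 0, "yaw": -29}, {"jaw": 0, "dx": 0.191, "dy": -0.281, "dz": 0, "yaw": -29.4}, {"jaw": 0, "dx": 0.191, "dy": -0.281, "dz": 0, "yaw": -29.4}, {"jaw": 0, "dx": 0.191, "dy": -0.281, "dz": -0.04, "yaw": -29.4}, {"jaw": 0, "dx": 0.191, "dy": -0.281, "dz": -0.07, "yaw": -29.4}]' --squeeze 10

```text
clock: 2.25
tool_pos: [0.4322, 0.2963, 0.1515]
orientation: [-1.57, 0.0, 0.662]
ft_force: [0.3, 0.0, -0.3]
width: 0.0007
```

Run:
```python
from h import *
s=sense();print({k:np.round(s[k],4) for k in("clock","tool_pos","orientation","width","ft_force")})
im=capture("side")["img"];a=cv2.resize(im[150:320,230:430],None,fx=4,fy=4,interpolation=2)[80:680]
save("s2.png",a)
```

```text
{'clock': np.float64(2.25), 'tool_pos': array([0.4322, 0.2963, 0.1515]), 'orientation': array([-1.5702,  0.    ,  0.6618]), 'width': np.float64(0.0007), 'ft_force': array([ 0.3143,  0.001 , -0.3363])}
```

View pics/s2.png

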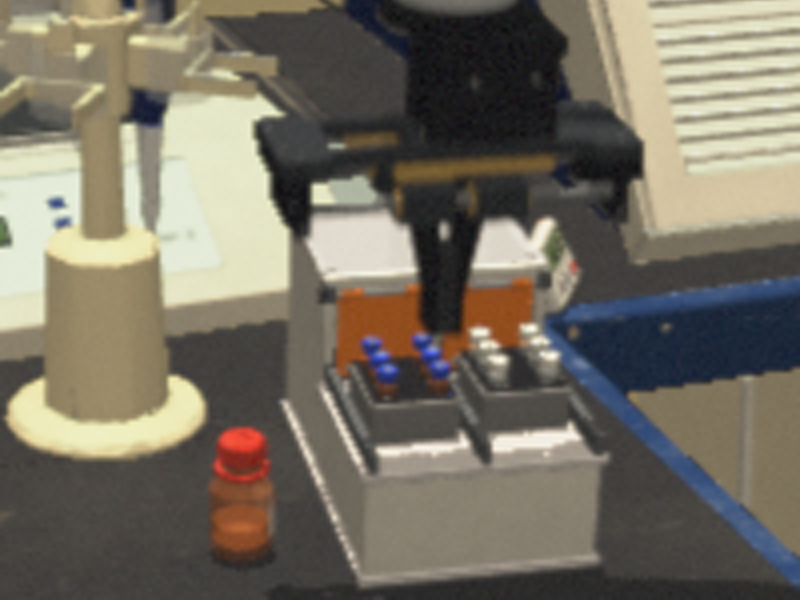

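Run:
```python
from h import *
def proj(c,p):
    T=np.linalg.inv(c["world_from_camera"]);q=T[:3,:3]@p+T[:3,3];K=np.array(c["camera_matrix"])
    return K[1,2]-K[1,1]*q[1]/q[2]*-1, K[0,2]-K[0,0]*q[0]/q[2]
c=capture("side");print("tip px",proj(c,np.array(sense()["tool_pos"])))
y=np.radians(-52.2);u=np.array([np.cos(y),np.sin(y),0]);v=np.array([-u[1],u[0],0]);o=np.array([.4798,.1826,0])
# crop coordinates of model points: near lane end corners of left lane (floor), mid rail, lintel lower ends, blue carrier back bottom corners
f=lambda X,Y,Z:[round(k) for k in ((lambda r,cc:((cc-230)*4,(r-150)*4-80))(*proj(c,o+X*u+Y*v+np.array([0,0,Z]))))]
for n,a in dict(nearL=(-.12,.07,0),nearR=(-.12,-.07,0),topR=(-.12,-.07,.07),lint=(-.003,.0,.129),carL=(-.087,.058,.096),carR=(-.087,.006,.096),coverL=(0,.07,.138)).items():print(n,f(*a))
```

```text
tip px (np.float64(253.1755071110468), np.float64(341.16000429558))
nearL [363, 583]
nearR [603, 559]
topR [612, 449]
lint [440, 279]
carL [375, 400]
carR [466, 392]
coverL [322, 270]
```

Call:
arm_command --series '[{"jaw": 0, "dx": 0, "dy": 0, "dz": -0.025, "yaw": 0}, {"jaw": 0, "dx": 0, "dy": 0, "dz": -0.05, "yaw": 0}, {"jaw": 0, "dx": 0, "dy": 0, "dz": -0.065, "yaw": 0}, {"jaw": 0, "dx": 0, "dy": 0, "dz": -0.065, "yaw": 0}, {"jaw": 0, "dx": 0.0061, "dy": -0.0079, "dz": -0.065, "yaw": 0}, {"jaw": 0, "dx": 0.0123, "dy": -0.0158, "dz": -0.065, "yaw": 0}, {"jaw": 0, "dx": 0.0172, "dy": -0.0221, "dz": -0.065, "yaw": 0}, {"jaw": 0, "dx": 0.0221, "dy": -0.0284, "dz": -0.065, "yaw": 0}, {"jaw": 0, "dx": 0.027, "dy": -0.0348, "dz": -0.065, "yaw": 0}, {"jaw": 0, "dx": 0.0307, "dy": -0.0395, "dz": -0.065, "yaw": 0}, {"jaw": 0, "dx": 0.0307, "dy": -0.0395, "dz": -0.065, "yaw": 0}]'

```text
clock: 3.72
tool_pos: [0.4641, 0.2552, 0.0874]
orientation: [-1.571, 0.0, 0.659]
ft_force: [0.1, -0.2, -0.8]
width: 0.0002
```

Run:
```python
from h import *
s=sense();print({k:np.round(s[k],4) for k in("clock","tool_pos","orientation","width","ft_force")})
im=capture("side")["img"];a=cv2.resize(im[150:320,230:430],None,fx=4,fy=4,interpolation=2)[80:680]
save("s3.png",a)
```

```text
{'clock': np.float64(3.725), 'tool_pos': array([0.4641, 0.2552, 0.0874]), 'orientation': array([-1.571e+00,  2.000e-04,  6.593e-01]), 'width': np.float64(0.0002), 'ft_force': array([ 0.0834, -0.2439, -0.8099])}
```

View pics/s3.png

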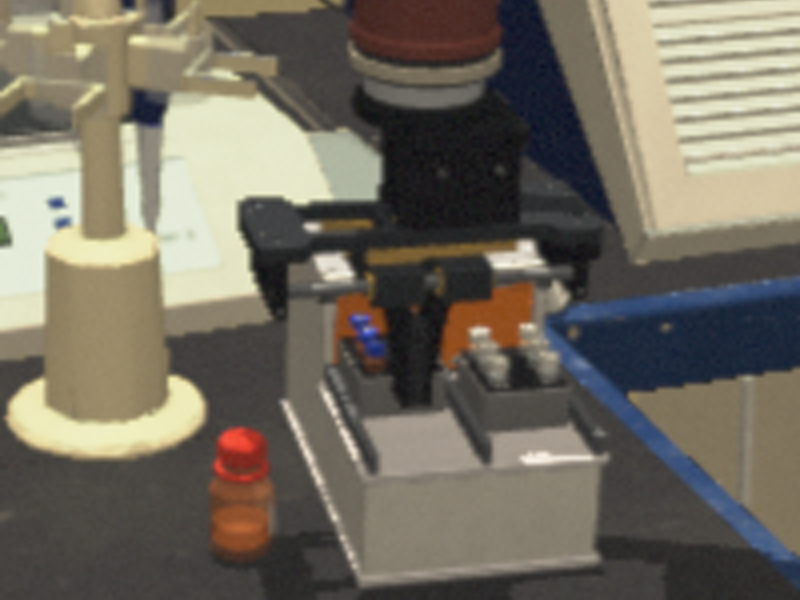

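Run:
```python
from h import *
c=capture("side");y=np.radians(-52.2);u=np.array([np.cos(y),np.sin(y),0]);t=np.array([.4641,.2552,.0874])
for px in((270,318),(585,300),(410,302)):
    o,d=ray(c,((px[1]+80)/4+150,px[0]/4+230))
    for off in(-.03,0,.03):
        k=((t+off*u-o)@u)/(d@u);p=o+k*d;print(px,off,np.round(p,3),"lat",round((p-t)@np.array([-u[1],u[0],0]),3))
```

```text
(270, 318) -0.03 [0.515 0.332 0.154] lat 0.087
(270, 318) 0 [0.528 0.305 0.141] lat 0.081
(270, 318) 0.03 [0.542 0.278 0.127] lat 0.075
(585, 300) -0.03 [0.376 0.225 0.152] lat -0.088
(585, 300) 0 [0.386 0.194 0.138] lat -0.099
(585, 300) 0.03 [0.395 0.164 0.124] lat -0.11
(410, 302) -0.03 [0.454 0.286 0.158] lat 0.011
(410, 302) 0 [0.466 0.257 0.144] lat 0.003
(410, 302) 0.03 [0.478 0.228 0.131] lat -0.005
```

Call:
arm_command --series '[{"jaw": 0, "dx": 0.0031, "dy": -0.004, "dz": 0.002, "yaw": 0}, {"jaw": 0, "dx": 0.0061, "dy": -0.0079, "dz": 0.002, "yaw": 0}, {"jaw": 0, "dx": 0.0092, "dy": -0.0119, "dz": 0.002, "yaw": 0}, {"jaw": 0, "dx": 0.0123, "dy": -0.0158, "dz": 0.002, "yaw": 0}, {"jaw": 0, "dx": 0.0153, "dy": -0.0198, "dz": 0.002, "yaw": 0}, {"jaw": 0, "dx": 0.0184, "dy": -0.0237, "dz": 0.002, "yaw": 0}, {"jaw": 0, "dx": 0.0184, "dy": -0.0237, "dz": 0.002, "yaw": 0}]'

```text
clock: 4.7
tool_pos: [0.4827, 0.2315, 0.0896]
orientation: [-1.571, -0.0, 0.659]
ft_force: [-0.1, -0.2, 0.0]
width: 0.0007
```

Run:
```python
from h import *
s=sense();print({k:np.round(s[k],4) for k in("clock","tool_pos","ft_force","ft_torque")})
im=capture("side")["img"];a=cv2.resize(im[170:320,230:430],None,fx=4,fy=4,interpolation=2)
save("s4.png",a)
```

```text
{'clock': np.float64(4.7), 'tool_pos': array([0.4827, 0.2315, 0.0896]), 'ft_force': array([-0.0664, -0.1967,  0.0178]), 'ft_torque': array([-0.0633, -0.0073,  0.0037])}
```

View pics/s4.png

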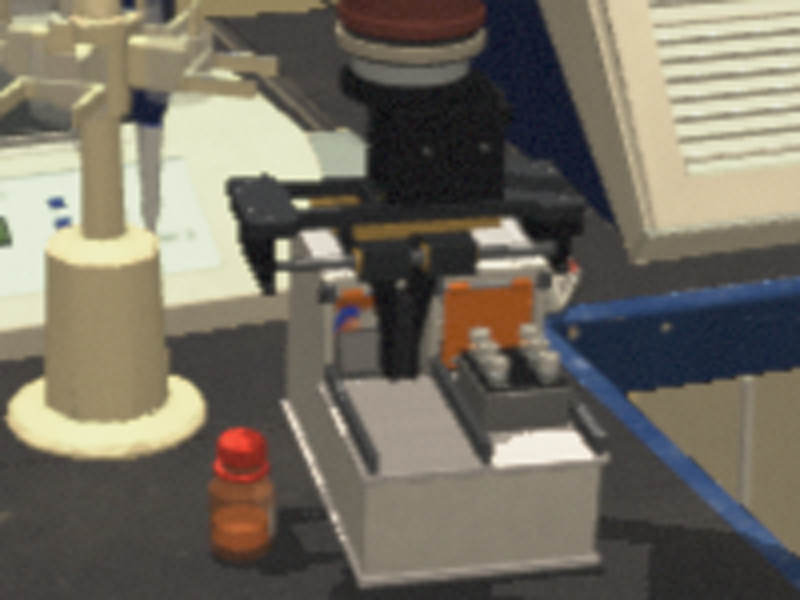

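The carrier is half in with its rear face at the mouth, and the flap is lifted and resting on the caps. I'll push on in small steps.

Call:
arm_command --series '[{"jaw": 0, "dx": 0.0025, "dy": -0.0032, "dz": 0, "yaw": 0}, {"jaw": 0, "dx": 0.0049, "dy": -0.0063, "dz": 0, "yaw": 0}, {"jaw": 0, "dx": 0.0074, "dy": -0.0095, "dz": 0, "yaw": 0}, {"jaw": 0, "dx": 0.0098, "dy": -0.0126, "dz": 0, "yaw": 0}, {"jaw": 0, "dx": 0.0098, "dy": -0.0126, "dz": 0, "yaw": 0}]'

```text
clock: 5.38
tool_pos: [0.4922, 0.2191, 0.0895]
orientation: [-1.571, -0.0, 0.659]
ft_force: [-0.4, -0.1, 0.4]
width: 0.0006
```

Run:
```python
from h import *
s=sense();print({k:np.round(s[k],4) for k in("clock","tool_pos","ft_force","ft_torque")})
im=capture("side")["img"];a=cv2.resize(im[170:320,230:430],None,fx=4,fy=4,interpolation=2)
save("s5.png",a)
```

```text
{'clock': np.float64(5.375), 'tool_pos': array([0.4922, 0.2191, 0.0895]), 'ft_force': array([-0.403 , -0.0544,  0.3569]), 'ft_torque': array([-0.0327,  0.0267,  0.0258])}
```

View pics/s5.png

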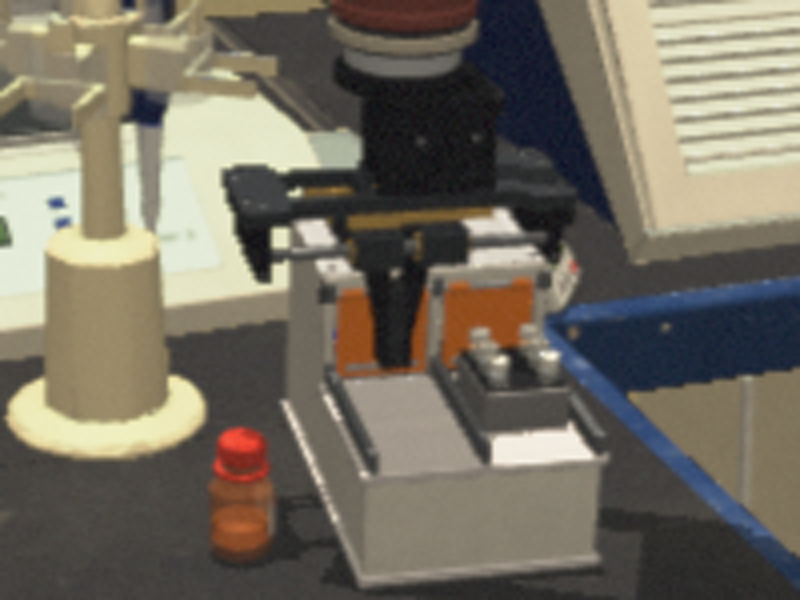

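The left flap hangs shut and the carrier has slid away. Now I'll draw the fingers back along the lane, then up.

Call:
arm_command --series '[{"jaw": 0, "dx": -0.0061, "dy": 0.0079, "dz": 0, "yaw": 0}, {"jaw": 0, "dx": -0.0184, "dy": 0.0237, "dz": 0, "yaw": 0}, {"jaw": 0, "dx": -0.0307, "dy": 0.0395, "dz": 0, "yaw": 0}, {"jaw": 0, "dx": -0.043, "dy": 0.0553, "dz": 0, "yaw": 0}, {"jaw": 0, "dx": -0.055, "dy": 0.071, "dz": 0, "yaw": 0}, {"jaw": 0, "dx": -0.055, "dy": 0.071, "dz": 0.03, "yaw": 0}, {"jaw": 0, "dx": -0.055, "dy": 0.071, "dz": 0.07, "yaw": 0}, {"jaw": 0, "dx": -0.08, "dy": 0.103, "dz": 0.11, "yaw": 0}, {"jaw": 0, "dx": -0.11, "dy": 0.142, "dz": 0.13, "yaw": 0}, {"jaw": 0, "dx": -0.14, "dy": 0.181, "dz": 0.13, "yaw": 0}, {"jaw": 0, "dx": -0.16, "dy": 0.207, "dz": 0.13, "yaw": 0}, {"jaw": 0, "dx": -0.16, "dy": 0.207, "dz": 0.13, "yaw": 0}]'

```text
clock: 6.92
tool_pos: [0.3298, 0.4283, 0.2196]
orientation: [-1.57, 0.0, 0.664]
ft_force: [0.1, -0.2, 0.5]
width: 0.0007
```

Run:
```python
from h import *
s=sense();print({k:np.round(s[k],4) for k in("clock","tool_pos","ft_force")})
a=capture("side")["img"][190:320,260:390];b=capture("top")["img"][185:315,265:395]
save("f.png",np.hstack([cv2.resize(i,(400,400),interpolation=2) for i in(a,b)]))
```

```text
{'clock': np.float64(6.925), 'tool_pos': array([0.3298, 0.4283, 0.2196]), 'ft_force': array([ 0.1387, -0.1587,  0.4835])}
```

View pics/f.png

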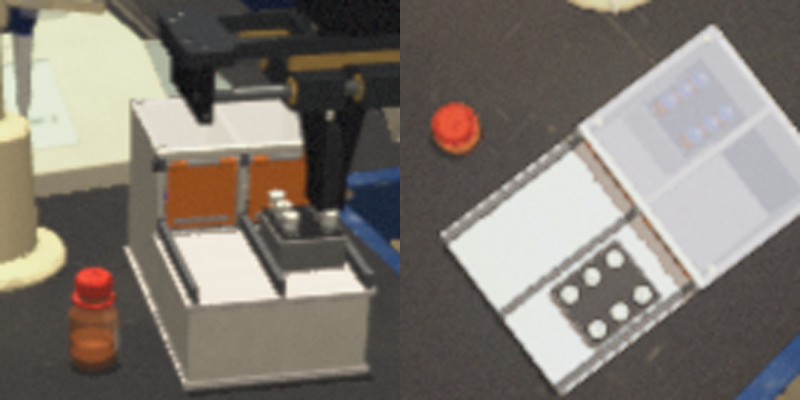

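The blue-capped carrier lies in the chute under the clear cover (right panel, about column 695, row 105). Both flaps hang shut, and the white-capped carrier and the red bottle look unmoved.

```bash
python3 -c "
from cell import hand_in
print(hand_in())"
```

```text
the job is handed in; nothing more can be done
None
```

The blue-capped carrier is down the left lane's chute behind its shut flap, and the job is handed in at about 7 s on the robot's clock. I pushed it with closed fingertips along the lane until it tipped and slid away, then drew the fingers back and up.

- **Pictures:** The last pair shows the carrier under the clear cover, both flaps hanging shut, and the white-capped carrier and red bottle looking unmoved. I judged all this by eye and measured no resting position or flap angle. I did not look again at the beaker, clear bottle, timer or marker, but the arm kept well away from them.
- **Force:** The wrist readings I took stayed within about 1 N, and the arm was clear of everything at the end.
- **Estimates:** The chute frame from the pictures was consistent to about 4 mm in origin and 1.5 degrees in yaw. One rough height estimate of the gripper's outer ends came out lower than the stated size, so I raised the fingers 2 mm. There was no sign of contact with the cover.

No check failed, and the hand-in gave no verdict.

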